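# Load the weld jig from the plate stack

## Robot

A 6-joint arm with a two-finger parallel gripper is mounted at the origin on the work surface. World frame = base frame: x ahead of the robot, y to its left, z up, the work surface at z = 0. Lengths are in m, angles in degrees, forces in N, time in s.
With the tool pointing down it reaches from about 0.35 to 0.775 m from the base axis. Payload 7.3 kg.
Tool frame: the origin (TCP) lies midway between the tips of the shut fingers; the grasp point (between the pads) lies 19 mm behind it; z points along the fingers, y is the line along which they close (so a half turn about z gives the same grasp; the last joint's range is limited). The gripper opens to 92 mm and grips with 3 to 60 N. Pads are 19 mm wide; open, the fingers measure 130 mm over their backs; the gripper's body (75 mm by 190 mm) begins 47 mm behind the grasp point.
Start: joints at [-79.297, 19.595, 87.324, -0, 73.075, -8.365], TCP at [0.172, -0.496, 0.227] pointing down, gripper open.
Joint ranges: [-145.02, 145.02], [-44.19, 115.74], [2.07, 154.8], [-57.11, 237.11], [16.16, 152.29], [-177.93, 177.93]. Speed limits (degrees/s): [147.25, 147.25, 180, 180, 180, 180].

## Interface

Orientations are given as [roll, pitch, yaw] about the fixed x, y, z axes, in that order (R = Rz(yaw) Ry(pitch) Rx(roll)).
In Python, from cell import status, snapshot, calibration, order, nets gives the robot as it stands.
- The arm moves only by the tool servo_tool, never from a script. Its argument "plan" is text: rows parted by semicolons, each of 6 numbers parted by spaces: the shift along the tool's x, y, z scaled (see below), then the turn, a rotation vector about the tool's x, y, z scaled (see below). A call has 1 to 5 rows; each row is the pose to reach, as a shift and turn from the pose commanded when the call began, along the tool's axes at that moment; what a row does not reach only later rows make up. The controller multiplies each number of a shift by 1000 mm and each number of a turn by 30 degrees. A row lasts 1/10 s, in which the tool goes at most 50 mm and 8.59 degrees, less where a joint would pass 70% of its speed; a pose out of reach is approached as far as the arm can. A call with a number of a shift or a turn outside -1 to 1 is refused whole. A call with a gripper value outside its range is refused whole. "claw" is the closure, from -1 (fully open) to 1 (shut), set as the call begins (left out, the last holds). The fingers move at their own pace and stop on an object; "grip_force" is the grip in N (left out, the last holds). Time passes only in rows, so rows that repeat a pose let the fingers close. It gives the time, the measured TCP pose, the force, the opening and the grip force at its end, in the units of the state.
- status.sense(): the state, without advancing time (a new reading comes with each control period).
- snapshot(name): name is "side" or "top"; returns the picture (480x640x3 uint8, blue, green, red); there is no depth.
- calibration(name): a dict with "K" (3x3 intrinsics, pixels), "R" (3x3) and "t" (3): a world point X has camera coordinates R X + t. Camera axes: x right, y down, z forward; pixel columns grow to the right and rows downward; lengths in m; the calibration is good to about 2 mm. A picture is of the moment at which its call begins. calibration takes no time and is no camera call.
- order.hand_in(): hands the job in; it is judged then, once.
Trained networks look in the newest picture that a camera, given by its name, has taken for a name from the list of things; names that differ only in an ending like _2 or _b are one class to them, and where a whole thing is asked for, a point or a joint stands for the part that bears it (a point fixed in the world has none). Each returns a list of dicts, best first, with "conf" (0 to 1); they miss things now and then, are a little off and sometimes report something else, mostly with a low value. They report only what shows in the picture. A call takes as long as a camera call. They do not tell look-alikes from the thing itself.
- nets.look_for(camera, label): "point" ([column, row] in pixels, amid what is visible of it).
- nets.pinpoint(camera, label): "point" ([column, row] in pixels: a listed point, or the origin of a listed thing).
The state is a dict: "clock": time; "qpos": joint angles; "joint_velocities": joint speeds; "tau": joint torques, N m; "ee_pos": TCP position; "eef_rot": TCP orientation; "wrist_force": force on the tool from outside, world axes, zero at the start; "wrist_torque": the same for the moment, N m; "grip_width": opening from 0.0 (shut) to 1.0 (fully open); "gripper_force": force on a finger pad.
Only numpy, scipy, OpenCV 4.12 (cv2) and the standard library are available. Lean on these libraries where they do the work, as an engineer would, in place of code of your own. Each camera call takes 0.05 s, during which the arm holds its last target. There are 200 camera calls.

## Task

Slide the top aluminium plate sideways off the stack, without lifting it and without shifting the plates under it, onto the steel jig table beside it. Then push it square against the table's raised fence, so that one long edge lies flush along the fence and no end of the plate hangs over the table. Leave the rest of the stack and the loose tools and the round flange where they are.

Things in the scene. Friction and masses are not known exactly. Their poses are not given: they have to be found in the camera images.
- jig: fixed steel jig table, a block 190 mm (its x) by 250 mm (its y), flat top 44 mm up; origin under its centre on the work surface, z up. An angle-iron fence runs the whole length of its far (+x) edge: its upright face is the plane x = +75 mm, facing -x, 18 mm above the table top. The other three edges are open: free table x -95 to +75 mm, y -125 to +125 mm
- fence (a point): middle of the fence's face at its foot, on the table top (44 mm high); axes as the jig's
- plate_top: top one of three equal aluminium plates stacked on the riser: 100 (its x) by 160 (its y) by 14 mm thick, 0.4 to 0.8 kg; origin at the centre of its underside. In the stack its underside is 46 mm up, 2 mm above the jig table, so it slides across the 6 to 25 mm gap and settles on the table. The plates lie loose, their edges up to 13 mm out of line
- plate_mid: second plate, same size, directly under the top one (underside 32 mm up); it must stay
- plate_low: third plate, same size, on the riser (underside 18 mm up); it must stay
- riser: fixed wooden block 110 x 170 x 18 mm under the stack, beside one end of the jig (either its +y or its -y end); origin under its centre, long side along y
- spare_riser: identical fixed wooden block beside the other end of the jig; carries only the flange
- flange: flat round steel vacuum flange, 100 mm across, 18 mm high, lying on the spare riser; origin under its centre
- hammer: hammer lying on the table in front of the jig, under 40 mm high; leave alone
- wrench: wrench lying on the table behind the fence side of the jig; leave alone
- wire_brush: brush lying on the table near the robot; leave alone
There are look-alikes about, which are no part of the job. Leave any red look-alike of the plate_top alone.

How it is judged (in metres and radians):
On the way:
1. the top plate has been slid off the stack and lies flat, wholly on the jig table (y of plate_top in the frame of jig between -0.049 and 0.049 m and height (world z) of plate_top below 0.0458 m and angle between plate_top's own z axis and vertical below 0.03 rad), for 0.2 s.
At the end, for the whole second after the job is handed in: The plate lies flat and still on the jig table, no end over its edge by more than 4 mm, its long edge within 3 mm of the fence and parallel within 0.025 rad; the other two plates lie within 8 mm of where they were (all of step 1 and x of plate_top in the frame of jig between 0.022 and 0.029 m and angle between the y axis of plate_top and the y axis of jig, either way round below 0.025 rad and linear speed of plate_top below 0.01 m/s and distance of each of plate_mid, plate_low from where it was at the start of the episode below 0.008 m); the robot touches nothing.
It fails at once if the top plate is lifted (more than 12 mm above its start height) or tipped more than 0.25 rad (height (world z) of plate_top above 0.058 m or angle between plate_top's own z axis and vertical above 0.25 rad).
It fails at once if a plate under the top one is shifted more than 10 mm (distance of any of plate_mid, plate_low from where it was at the start of the episode above 0.01 m).
It fails at once if the flange or a loose tool (hammer, wrench, brush) is shifted more than 15 mm (distance of any of flange, hammer, wrench, wire_brush from where it was at the start of the episode above 0.015 m).
It also fails if it takes over 48 s, if anything falls off the work surface, if the arm or the gripper's body presses on something with over 40 N, if the wrist force passes 120 N, or if a joint passes its speed limit or range.

## Working session

There is one attempt and no reset: what is moved stays moved. The work goes in short steps, Python scripts to look and compute and a tool call to move; the robot and the scene stay as the last step left them, time stands still between calls to the robot, and variables do not carry over. Pictures are saved under pics/ and viewed, at most 10 in all, crops included, and the job is handed in when it is done.

Besides the shell and the picture viewer there is one more tool, called after "Emit:" as a command line: name --argument value ..., lists and objects as JSON in quotes. servo_tool: Moves the arm, as the interface text tells. Its arguments: {"type":"object","properties":{"plan":{"type":"string"},"claw":{"type":"number"},"grip_force":{"type":"number"}},"required":["plan"]}

```bash
mkdir -p pics; cat > h.py <<'E'
import numpy as np, cv2
from cell import status, snapshot, calibration, order, nets
def ray(cam,p,z):
    c=calibration(cam);K,R,t=[np.array(c[k],float) for k in "KRt"]
    C=-R.T@t; d=R.T@np.linalg.inv(K)@np.array([p[0],p[1],1.])
    return C+d*(z-C[2])/d[2]
def proj(cam,X):
    c=calibration(cam);K,R,t=[np.array(c[k],float) for k in "KRt"]
    q=K@(R@np.array(X,float)+t);return q[:2]/q[2]
E
python3 - <<'E'
from h import *
for c in("top","side"): cv2.imwrite(f"pics/{c}0.png",snapshot(c))
for n,z in[("jig",0),("fence",.044),("plate_top",.046),("riser",0),("spare_riser",0),("flange",.018)]:
    for c in("top","side"):
        print(n,c,[(np.round(d["point"]).tolist(),round(d["conf"],2),np.round(ray(c,d["point"],z),3).tolist()) for d in nets.pinpoint(c,n)[:3]])
print(status.sense())
E
```

```text
jig top [([281.0, 230.0], 0.58, [0.596, -0.039, 0.0])]
jig side []
fence top [([278.0, 198.0], 0.61, [0.669, -0.033, 0.044])]
fence side []
plate_top top [([372.0, 216.0], 0.89, [0.624, -0.268, 0.046]), ([468.0, 225.0], 0.7, [0.601, -0.508, 0.046]), ([517.0, 302.0], 0.68, [0.411, -0.621, 0.046])]
plate_top side [([450.0, 403.0], 0.91, [0.373, -0.644, 0.046]), ([367.0, 243.0], 0.77, [0.609, -0.27, 0.046]), ([458.0, 311.0], 0.71, [0.566, -0.537, 0.046])]
riser top []
riser side [([369.0, 254.0], 0.75, [0.624, -0.268, 0.0]), ([369.0, 243.0], 0.59, [0.654, -0.241, 0.0])]
spare_riser top []
spare_riser side [([218.0, 200.0], 0.66, [0.522, 0.154, 0.0])]
flange top [([205.0, 260.0], 0.87, [0.517, 0.15, 0.018])]
flange side [([221.0, 195.0], 0.98, [0.528, 0.148, 0.018])]
{'clock': 0.7, 'qpos': array([-7.92979593e+01,  1.95952324e+01,  8.73248173e+01, -4.58736198e-04,
        7.30754598e+01, -8.36520608e+00]), 'joint_velocities': array([ 0.05074817,  0.05877805, -0.03591932, -0.00518377,  0.03318142,
       -0.03148819]), 'tau': array([ 9.37305012e-04, -4.31023049e+01, -2.44443655e+01,  7.18322326e-02,
        4.81290452e-02, -2.92313860e-05]), 'ee_pos': array([ 0.17152685, -0.49620347,  0.22673787]), 'eef_rot': array([1.79995621e+02, 1.08749422e-03, 1.90673802e+01]), 'wrist_force': array([0.30828219, 1.48539664, 0.9805159 ]), 'wrist_torque': array([-0.0200551 , -0.00944088,  0.02612457]), 'gripper_force': 0.0, 'grip_width': 1.0034300198557466}
```

View pics/top0.png

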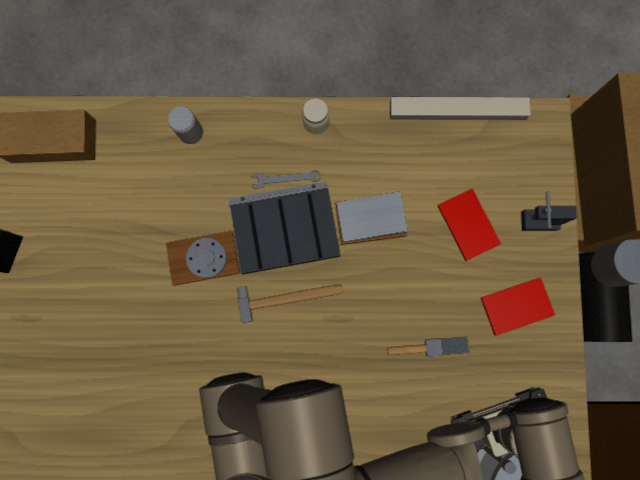

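View pics/side0.png

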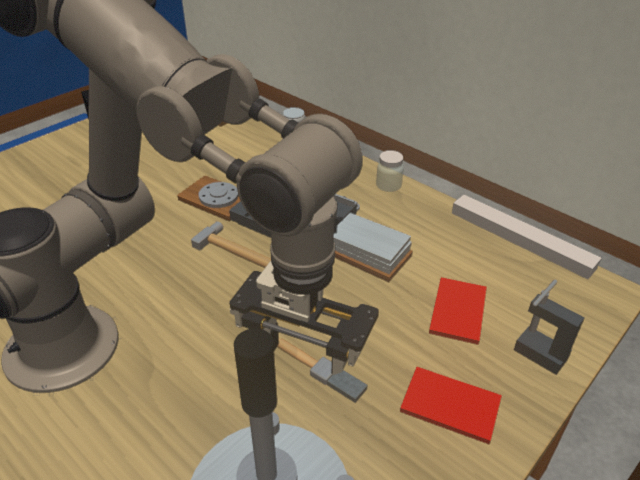

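Top view: the grey plate stack is at (372,216) on the jig's right (-y) end, and the jig is at (285,230). The red look-alikes at (468,225) and (517,305) lie on the bench, so they're not part of the job. The flange is at (205,258), the hammer at (290,297) and the wrench at (285,180). I'll enlarge the stack and jig to confirm and get the edges.

```bash
python3 - <<'E'
from h import *
im=cv2.imread("pics/top0.png")
cr=cv2.resize(im[165:290,220:420],None,fx=4,fy=4,interpolation=cv2.INTER_CUBIC)
cv2.imwrite("pics/crop.png",cr)
# bright grey top face of the plate, subpixel rectangle
hsv=cv2.cvtColor(im,cv2.COLOR_BGR2HSV)
def rect(mask,z,roi):
    m=np.zeros(mask.shape,np.uint8);x0,y0,x1,y1=roi;m[y0:y1,x0:x1]=mask[y0:y1,x0:x1]
    cs,_=cv2.findContours(m,cv2.RETR_EXTERNAL,cv2.CHAIN_APPROX_NONE);c=max(cs,key=cv2.contourArea)
    P=np.array([ray("top",p[0],z)[:2] for p in c])
    r=cv2.minAreaRect((P*1000).astype(np.float32));print(np.round(r[0],1),np.round(r[1],1),round(r[2],2),cv2.contourArea(c))
print(hsv[216,372],hsv[235,372],hsv[230,270],hsv[192,280],hsv[239,372])
rect(((hsv[...,1]<90)&(hsv[...,2]>120)).astype(np.uint8),.060,(330,180,420,260))
rect((hsv[...,2]<75).astype(np.uint8),.044,(225,175,345,280))
E
```

```text
[100  24 130] [104  25 133] [107  33  54] [113  22 104] [ 14 178 110]
[ 622.2 -267.6] [ 99.3 160.9] 9.78 2437.5
[586.9 -47.4] [178.  254.5] 10.5 6883.5
```

View pics/crop.png

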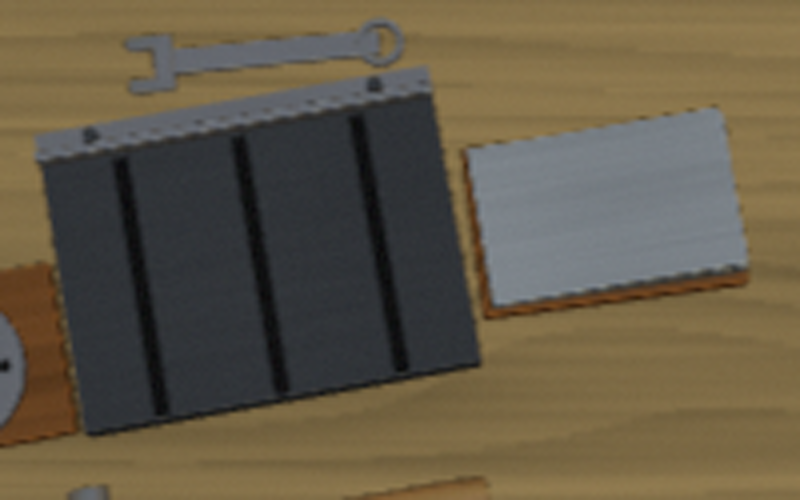

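The crop confirms plate_top: the grey plate over the wooden riser, crop corners (468,148), (722,108), (748,270), (493,305). The fence is along the jig's upper edge, with its foot running from (42,162) to (435,95).

```bash
python3 - <<'E'
from h import *
g=lambda u,v,z:ray("top",(220+(u+.5)/4-.5,165+(v+.5)/4-.5),z)[:2]
J=np.array([g(42,162,.044),g(435,95,.044),g(480,364,.044),g(90,431,.044)])
L=np.array([[75,125],[75,-125],[-95,-125],[-95,125]])/1000
P=np.array([g(468,148,.06),g(722,108,.06),g(748,268,.06),g(493,305,.06)])
M=np.array([[50,80],[50,-80],[-50,-80],[-50,80]])/1000
def fit(L,W):
    a=L-L.mean(0);b=W-W.mean(0)
    th=np.arctan2((a[:,0]*b[:,1]-a[:,1]*b[:,0]).sum(),(a*b).sum())
    R=np.array([[np.cos(th),-np.sin(th)],[np.sin(th),np.cos(th)]]);t=W.mean(0)-R@L.mean(0)
    print(np.round(t,4),np.degrees(th).round(2),np.round(((L@R.T+t)-W)*1000,1).tolist());return R,t
R,t=fit(L,J);Rp,tp=fit(M,P)
print("plate in jig",R.T@(tp-t))
print("end mid",tp+Rp@[0,-.08],"start",tp+Rp@[0,-.105])
s=status.sense();print(s["ee_pos"],s["eef_rot"])
E
```

```text
[ 0.5978 -0.05  ] 10.12 [[-1.2, -0.5], [-0.9, -0.7], [2.0, -2.3], [0.1, 3.5]]
[ 0.6204 -0.2662] 8.78 [[0.3, 0.2], [-1.0, 0.0], [0.8, -0.7], [-0.2, 0.4]]
plate in jig [-0.01581905 -0.2168206 ]
end mid [ 0.63258596 -0.3453031 ] start [ 0.63640368 -0.37000988]
[ 0.17152685 -0.49620347  0.22673787] [1.79995621e+02 1.08749422e-03 1.90673802e+01]
```

Emit:
servo_tool --plan "0.05 0.01 0 0 0 -0.25;0.1 0.02 0 0 0 -0.5;0.15 0.03 0 0 0 -0.75;0.2 0.037 0 0 0 -1;0.2 0.037 0 0 0 -1" --claw 0 --grip_force 20

```text
clock: 1.2
ee_pos: [0.3777, -0.4639, 0.2263]
eef_rot: [179.9, -0.1, 49.6]
wrist_force: [-0.3, -0.1, -0.5]
grip_width: 0.617
gripper_force: 0.0
```

Emit:
servo_tool --plan "0.038 0.033 0 0 0 -0.25;0.075 0.066 0 0 0 -0.5;0.112 0.099 0 0 0 -0.75;0.15 0.13 0 0 0 -1;0.167 0.146 0 0 0 -1"

```text
clock: 1.7
ee_pos: [0.5953, -0.4337, 0.2258]
eef_rot: [180.0, -0.0, 79.4]
wrist_force: [-1.2, 0.3, 0.1]
grip_width: 0.5
gripper_force: 0.0
```

```bash
python3 - <<'E'
from h import *
s=status.sense();print(s["ee_pos"],s["eef_rot"],s["grip_width"])
y=np.radians(s["eef_rot"][2]);d=np.array([.6395,-.392])-s["ee_pos"][:2]
print(d@[np.cos(y),np.sin(y)],d@[np.sin(y),-np.cos(y)],s["ee_pos"][2]-.05)
E
```

```text
[ 0.59527338 -0.43368207  0.22582861] [ 1.79995718e+02 -4.79685101e-02  7.93662105e+01] 0.4995712327530108
0.04912743288627246 0.035775467609869833 0.17582861070605427
```

Emit:
servo_tool --plan "0.025 0.018 0.03 0 0 -0.25;0.049 0.036 0.06 0 0 -0.5;0.049 0.036 0.1 0 0 -0.67;0.049 0.036 0.145 0 0 -0.67;0.049 0.036 0.16 0 0 -0.67"

```text
clock: 2.2
ee_pos: [0.6341, -0.3925, 0.0607]
eef_rot: [-179.6, -0.4, 99.1]
wrist_force: [-0.8, 0.3, -0.6]
grip_width: 0.498
gripper_force: 0.0
```

Emit:
servo_tool --plan "0 0 0.016 0 0 0;0 0 0.016 0 0 0"

```text
clock: 2.4
ee_pos: [0.6362, -0.3944, 0.0496]
eef_rot: [-179.9, -0.1, 99.1]
wrist_force: [-0.0, 1.5, 0.4]
grip_width: 0.503
gripper_force: 0.0
```

```bash
python3 - <<'E'
from h import *
s=status.sense();print(s["ee_pos"],s["eef_rot"],s["grip_width"],s["wrist_force"])
cv2.imwrite("pics/s1.png",np.hstack([cv2.resize(snapshot("side")[170:330,270:470],None,fx=2,fy=2),cv2.resize(snapshot("top")[165:325,300:500],None,fx=2,fy=2)]))
E
```

```text
[ 0.63624136 -0.39436586  0.04961762] [-1.79921284e+02 -7.31514766e-02  9.90970699e+01] 0.5028765567683583 [-0.01627539  1.48630635  0.44819927]
```

View pics/s1.png

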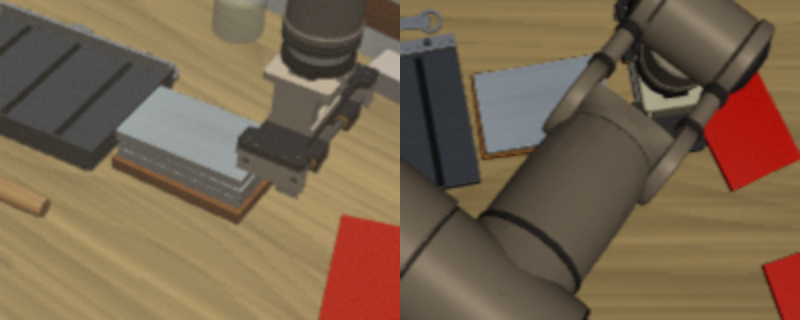

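Emit:
servo_tool --plan "0.012 0.002 -0.001 0 0 0;0.024 0.003 -0.001 0 0 0;0.034 0.003 -0.001 0 0 0;0.042 0.003 -0.001 0 0 0;0.05 0.003 -0.001 0 0 0"

```text
clock: 3.0
ee_pos: [0.6324, -0.3444, 0.0528]
eef_rot: [179.9, 0.2, 99.2]
wrist_force: [0.8, -3.9, 1.4]
grip_width: 0.501
gripper_force: 2.3
```

Emit:
servo_tool --plan "0.008 0 0 0 0 0;0.016 0 0 0 0 0;0.024 0 0 0 0 0;0.032 0 0 0 0 0;0.04 0 0 0 0 0"

```text
clock: 3.5
ee_pos: [0.6261, -0.3054, 0.0528]
eef_rot: [179.9, 0.2, 99.1]
wrist_force: [0.1, -5.3, 3.9]
grip_width: 0.497
gripper_force: 2.7
```

Emit:
servo_tool --plan "0.008 0 0 0 0 0;0.016 0 0.001 0 0 0;0.024 0 0.001 0 0 0;0.032 0 0.001 0 0 0;0.04 0 0.001 0 0 0"

```text
clock: 4.0
ee_pos: [0.62, -0.2661, 0.052]
eef_rot: [179.9, 0.2, 99.1]
wrist_force: [0.3, -5.1, 4.1]
grip_width: 0.498
gripper_force: 2.9
```

```bash
python3 - <<'E'
from h import *
s=status.sense();print(s["ee_pos"],s["wrist_force"])
cv2.imwrite("pics/s2.png",np.hstack([cv2.resize(snapshot("side")[150:310,220:420],None,fx=2,fy=2),cv2.resize(snapshot("top")[165:325,220:420],None,fx=2,fy=2)]))
E
```

```text
[ 0.61995545 -0.26608448  0.05195926] [ 0.30995936 -5.07184134  4.11681555]
```

View pics/s2.png

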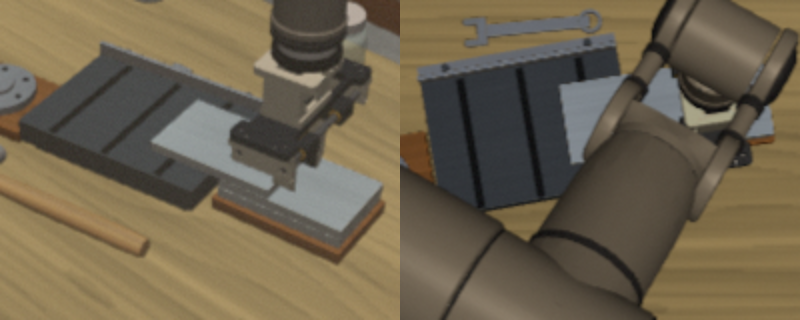

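Emit:
servo_tool --plan "0.008 0 0 0 0 0;0.016 0 0 0 0 0;0.024 0 0 0 0 0;0.032 0 0 0 0 0;0.04 0 0 0 0 0"

```text
clock: 4.6
ee_pos: [0.6124, -0.2247, 0.0503]
eef_rot: [-180.0, -0.0, 99.2]
wrist_force: [0.3, -3.3, -0.0]
grip_width: 0.502
gripper_force: 1.5
```

Emit:
servo_tool --plan "0.008 0 0 0 0 0;0.016 0 0 0 0 0;0.024 0 0 0 0 0;0.032 0 0 0 0 0;0.04 0 0 0 0 0"

```text
clock: 5.1
ee_pos: [0.6063, -0.1854, 0.0506]
eef_rot: [-180.0, -0.0, 99.2]
wrist_force: [-0.1, -1.5, -1.6]
grip_width: 0.501
gripper_force: 1.1
```

Emit:
servo_tool --plan "0.008 0 0.001 0 0 0;0.016 0 0.001 0 0 0;0.024 0 0.001 0 0 0;0.03 0 0.001 0 0 0;0.033 0 0.001 0 0 0"

```text
clock: 5.6
ee_pos: [0.6017, -0.1535, 0.0504]
eef_rot: [179.9, 0.1, 99.2]
wrist_force: [1.1, -5.1, 3.4]
grip_width: 0.5
gripper_force: 2.9
```

Emit:
servo_tool --plan "-0.02 0 0 0 0 0;-0.03 0 -0.03 0 0 0;-0.05 0 -0.08 0 0 0.25;-0.08 0 -0.1 0 0 0.5;-0.12 0.0 -0.1 0 0 0.75"

```text
clock: 6.1
ee_pos: [0.6222, -0.2734, 0.1544]
eef_rot: [179.6, 0.0, 76.5]
wrist_force: [0.5, 0.4, -0.1]
grip_width: 0.501
gripper_force: 0.0
```

```bash
cat > m.py <<'E'
from h import *
import sys
n=sys.argv[1]
s=status.sense();print(s["ee_pos"],s["eef_rot"],s["wrist_force"])
T=snapshot("top");S=snapshot("side");cv2.imwrite(f"pics/{n}T.png",T);cv2.imwrite(f"pics/{n}S.png",S)
cv2.imwrite(f"pics/{n}.png",np.hstack([cv2.resize(S[130:290,190:390],None,fx=2,fy=2),cv2.resize(T[165:325,220:420],None,fx=2,fy=2)]))
E
python3 m.py s3
```

```text
[ 0.62216883 -0.27336843  0.1544394 ] [1.79636121e+02 3.46840506e-02 7.64574217e+01] [ 0.49538342  0.40420463 -0.13134369]
```

View pics/s3.png

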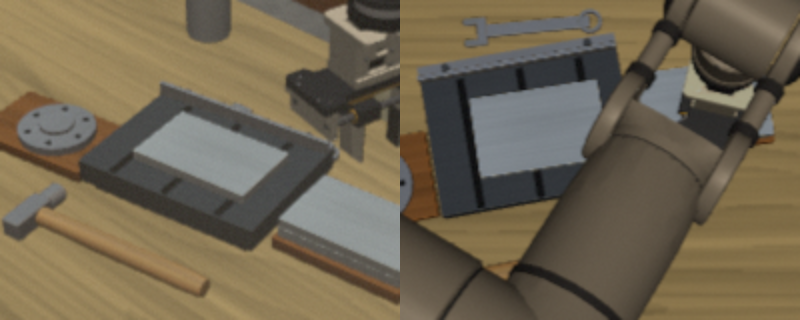

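```bash
python3 - <<'E'
from h import *
f=lambda u,v,z:ray("top",(220+(u-400+.5)/2-.5,165+(v+.5)/2-.5),z)[:2]
A,B,C=f(472,96,.058),f(598,80,.058),f(480,178,.058)
F1,F2=f(420,79,.044),f(617,46,.044)
ang=lambda a,b:np.degrees(np.arctan2(b[0]-a[0],-(b[1]-a[1])))
d=f(440,215,.044),f(590,190,.044)
print("fence ang",ang(F1,F2),"near edge",ang(*d),"plate",ang(A,B))
th=np.radians(9.9);R=np.array([[np.cos(th),-np.sin(th)],[np.sin(th),np.cos(th)]])
t=np.array([.5978,-.05])
for p in(A,B,C,F1,F2):print(R.T@(p-t))
tp=np.radians(ang(A,B));Rp=np.array([[np.cos(tp),-np.sin(tp)],[np.sin(tp),np.cos(tp)]])
c=(A+C)/2-Rp@[0,.08];print("plate c",c,R.T@(c-t))
print("wp",t+R@[R.T.dot(c-t)[0]-.05-.035,R.T.dot(c-t)[1]])
for n in("hammer",):
  for k in nets.look_for("top",n)[:2]:print(n,ray("top",k["point"],.02),k["conf"])
E
```

```text
fence ang 9.872067629029521 near edge 9.643434348160511 plate 7.516776176756303
[0.04289986 0.06398976]
[ 0.03636241 -0.09308831]
[-0.05978042  0.06991393]
[0.07825339 0.12616036]
[ 0.07813137 -0.12414074]
plate c [ 0.58843975 -0.06480877] [-0.01176693 -0.01297896]
wp [ 0.50470545 -0.07942274]
hammer [ 0.41725348 -0.02120276  0.02      ] 0.58
```

Emit:
servo_tool --plan "0.032 -0.034 0 0 0 0.25;0.064 -0.067 0 0 0 0.5;0.096 -0.1 0 0 0 0.75;0.128 -0.135 0 0 0 1;0.158 -0.168 0 0 0 1" --claw 1

```text
clock: 6.75
ee_pos: [0.4909, -0.0771, 0.1488]
eef_rot: [-179.8, 0.0, 46.6]
wrist_force: [0.8, 1.4, 0.4]
grip_width: 0.113
gripper_force: 0.0
```

Emit:
servo_tool --plan "0 0 0 0 0 0.25;0 0 0 0 0 0.5;0 0 0 0 0 0.75;0 0 0 0 0 1;0 0 0 0 0 1"

```text
clock: 7.25
ee_pos: [0.4925, -0.0787, 0.149]
eef_rot: [-179.9, 0.1, 16.7]
wrist_force: [-0.6, 0.5, 0.2]
grip_width: 0.002
gripper_force: 0.0
```

Emit:
servo_tool --plan "0 0 0 0 0 0.22;0 0 0 0 0 0.22;0 0 0 0 0 0.22"

```text
clock: 7.55
ee_pos: [0.493, -0.0793, 0.1494]
eef_rot: [-180.0, 0.1, 10.4]
wrist_force: [1.5, -0.3, 0.1]
grip_width: 0.008
gripper_force: 0.0
```

```bash
python3 - <<'E'
from h import *
s=status.sense();print(s["ee_pos"],s["eef_rot"],s["grip_width"])
y=np.radians(s["eef_rot"][2]);d=np.array([.499,-.081])-s["ee_pos"][:2]
print(d@[np.cos(y),np.sin(y)],d@[np.sin(y),-np.cos(y)],s["ee_pos"][2]-.05)
E
```

```text
[ 0.49296418 -0.0793236   0.14937998] [-1.79961378e+02  5.02847622e-02  1.03752747e+01] 0.00767836127109068
0.005635220880512743 0.0027360052993329687 0.0993799783658635
```

Emit:
servo_tool --plan "0 0.003 0.04 0 0 0.017;0 0.003 0.075 0 0 0.017;0 0.003 0.093 0 0 0.017;0 0.003 0.098 0 0 0.017;0 0.003 0.098 0 0 0.017"

```text
clock: 8.05
ee_pos: [0.4936, -0.0825, 0.0514]
eef_rot: [-180.0, 0.1, 9.7]
wrist_force: [-0.1, 1.0, 0.3]
grip_width: 0.005
gripper_force: 0.0
```

Emit:
servo_tool --plan "0.009 0 0 0 0 0;0.018 0 0 0 0 0;0.026 0 0 0 0 0;0.034 0 0 0 0 0;0.042 0 0 0 0 0"

```text
clock: 8.55
ee_pos: [0.5349, -0.0755, 0.0519]
eef_rot: [-180.0, 0.1, 9.6]
wrist_force: [-5.9, -1.6, 4.2]
grip_width: 0.008
gripper_force: 3.1
```

Emit:
servo_tool --plan "0.005 0 0 0 0 0;0.01 0 0 0 0 0;0.014 0 0 0 0 0;0.017 0 0 0 0 0;0.019 0 0 0 0 0"

```text
clock: 9.05
ee_pos: [0.5532, -0.0724, 0.0517]
eef_rot: [-180.0, 0.2, 9.6]
wrist_force: [-6.2, -2.0, 5.6]
grip_width: 0.004
gripper_force: 3.2
```

```bash
python3 m.py s4
```

```text
[ 0.55315014 -0.07237615  0.05168091] [-1.79969649e+02  1.62603321e-01  9.58474354e+00] [-6.1800389  -2.0169939   5.57607275]
```

View pics/s4.png

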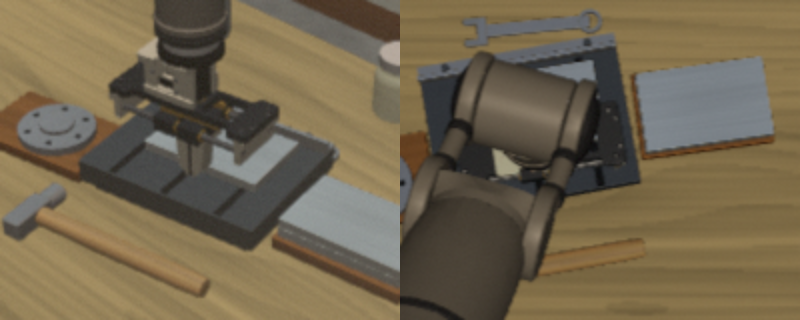

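Emit:
servo_tool --plan "0.003 0 0 0 0 0;0.006 0 0 0 0 0;0.008 0 0 0 0 0;0.01 0 0 0 0 0"

```text
clock: 9.55
ee_pos: [0.5631, -0.0708, 0.0516]
eef_rot: [-180.0, 0.1, 9.6]
wrist_force: [-7.3, -3.1, 3.9]
grip_width: 0.006
gripper_force: 4.9
```

Emit:
servo_tool --plan "0.002 0 0 0 0 0;0.004 0 0 0 0 0;0.005 0 0 0 0 0"

```text
clock: 9.85
ee_pos: [0.5635, -0.0708, 0.0515]
eef_rot: [-179.9, 0.7, 9.6]
wrist_force: [-23.6, -7.7, 17.1]
grip_width: 0.004
gripper_force: 12.6
```

Emit:
servo_tool --plan "0.001 0 0 0 0 0;0.002 0 0 0 0 0;0.003 0 0 0 0 0"

```text
clock: 10.15
ee_pos: [0.5638, -0.0708, 0.0514]
eef_rot: [-179.9, 1.0, 9.6]
wrist_force: [-33.3, -10.7, 24.1]
grip_width: 0.007
gripper_force: 17.4
```

Emit:
servo_tool --plan "-0.004 0 0 0 0 0;-0.008 0 0 0 0 0;-0.02 0 0 0 0 0;-0.04 0 0 0 0 0;-0.06 0 -0.02 0 0 0"

```text
clock: 10.65
ee_pos: [0.5113, -0.079, 0.0699]
eef_rot: [-179.9, 0.2, 9.6]
wrist_force: [0.6, -0.7, 0.1]
grip_width: 0.005
gripper_force: 0.0
```

Emit:
servo_tool --plan "-0.03 0 -0.05 0 0 0;-0.05 0.05 -0.1 0 0 0;-0.06 0.1 -0.12 0 0 0;-0.07 0.15 -0.12 0 0 0;-0.08 0.2 -0.12 0 0 0"

```text
clock: 11.15
ee_pos: [0.4693, -0.2611, 0.1918]
eef_rot: [179.8, -0.2, 9.6]
wrist_force: [1.1, 0.3, 0.5]
grip_width: 0.007
gripper_force: 0.0
```

```bash
python3 m.py s5; python3 - <<'E'
import cv2,numpy as np
T=cv2.imread("pics/s5T.png");cv2.imwrite("pics/s5c.png",cv2.resize(T[165:290,220:420],None,fx=4,fy=4,interpolation=cv2.INTER_CUBIC))
E
```

```text
[ 0.46932797 -0.26106565  0.19175575] [179.78255202  -0.2496668    9.61487997] [1.12884407 0.27062317 0.4795849 ]
```

View pics/s5c.png

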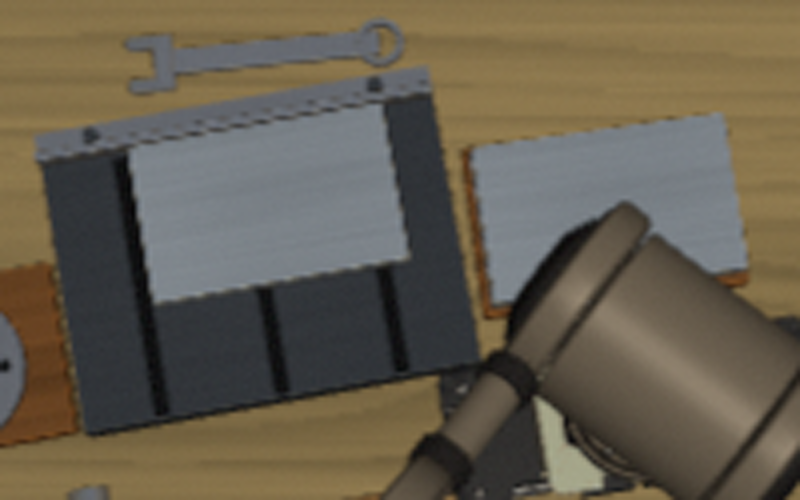

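The crop shows the plate flush against the fence, with its far edge from (130,148) to (383,105) and its ends clear of both table ends. The mid plate hasn't visibly moved. I'll check the angle in numbers before handing in.

```bash
python3 - <<'E'
from h import *
im=cv2.imread("pics/s5T.png");g=cv2.GaussianBlur(cv2.cvtColor(im,cv2.COLOR_BGR2GRAY),(3,3),0).astype(float)
def edge(cols,lo,hi,z,thr,f):
    P=[]
    for c in cols:
        a,b=int(f(c)+lo),int(f(c)+hi);v=g[a:b,c];k=np.argmax(np.abs(np.diff(v)));w=np.abs(np.diff(v))[max(k-2,0):k+3]
        P.append(ray("top",(c,a+max(k-2,0)+.5+(w*np.arange(len(w))).sum()/w.sum()),z)[:2])
    P=np.array(P);p=np.polyfit(P[:,1],P[:,0],1);r=P[:,0]-np.polyval(p,P[:,1]);return -np.degrees(np.arctan(p[0])),r.std()*1000
print("plate near",edge(range(262,318),-5,5,.058,0,lambda c:165+(303-(4*(c-220)-155)*.162)/4))
print("fence top",edge(range(232,325),-5,5,.062,0,lambda c:165+(133-(4*(c-220)-38)*.168)/4))
print("table near",edge(range(245,325),-5,5,.022,0,lambda c:165+(435-(4*(c-220)-90)*.172)/4))
E
```

```text
plate near (np.float64(10.411581323747734), np.float64(0.3716470594807298))
fence top (np.float64(10.762885404772245), np.float64(4.970615935343428))
table near (np.float64(10.510368307406152), np.float64(0.4101763706233061))
```

Plate and table edges agree to 0.1°, well inside the limit.

```bash
python3 -c "
from cell import order;print(order.hand_in())"
```

```text
the job is handed in; nothing more can be done
None
```

The top plate is on the jig table, pushed flush against the fence (parallel to the table edge within about 0.1° in the last picture) with no end overhanging; nothing else showed any shift in the pictures, and the job is handed in (no verdict was returned).

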